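# Fit the double lid on the rice pot, then lift off the outer lid alone

## Task

Pick up the rice pot's double lid as one nested pair by the wooden knob that sticks up through it, lower it gently onto the blue pot until the white inner lid sits fully home, and let go. Then take the blue outer lid by its black collar, lift it straight up alone, leaving the inner lid seated, and finish still holding it level over the pot with all of it higher than the top of the knob. Do not tip or shift the pot or disturb the things around it.

Things in the scene. Friction and masses are not known exactly. Their poses are not given: they have to be found in the camera images.
- rice_pot: Small blue rice pot, loose, 0.9 kg, standing on pot_plate at the left or right of the hob. 110 mm across, 75 mm high, open mouth 98 mm across; two lugs on its sides 50 mm up (138 mm over the lugs). The outer lid's skirt hangs round its rim when seated. Origin: centre of its underside; z up.
- inner_lid: Inner lid, loose, 0.2 kg, round. Own z: plug 90 mm across (82 at the bottom) from 0 to 8 mm, white flange 108 mm across from 8 to 13, straight round wooden knob 18 mm thick from 13 to 66. Starts on its plug on lid_plate, under the outer lid. Seated, its flange lies on the pot's rim and its origin is 67 mm above the pot's. Origin: centre of the plug's underside; z along the knob.
- outer_lid: Outer lid, loose, 0.22 kg, blue. Own z: skirt 130 mm across (122 inside) from 0 to 10 mm, plate to 15, black collar 40 mm across with a 24 mm hole from 15 to 35. Not locked: lies on the inner lid's flange, origin 3 mm above the inner lid's, the knob 28 mm out of the collar; lifting the knob carries both, the collar only the outer lid. Origin: centre of the skirt's lower edge; z up.
- pot_plate: Round steel simmer plate, 150 mm across, 8 mm thick, with a flat dark handle to the front, fixed on the hob's pan supports (43 mm above z = 0); the rice pot stands on its centre. Origin: centre of its underside, its top is 8 mm higher.
- lid_plate: The second, equal simmer plate, fixed on the pan supports on the other side of the hob; the nested lids start on its centre. Origin: centre of its underside, its top is 8 mm higher.
- mug: Cream mug, 78x116x101 mm, on the worktop left of the hob; bystander. Origin: centre of its underside.
- cutlery_beaker: White plastic cutlery beaker, empty, 89x89x141 mm, on the worktop right of the hob; bystander. Origin: centre of its underside.
- smart_display: Small tilted display with a black screen on a cream foot, 82x105x137 mm, on the worktop left of the hob; bystander. Origin: centre of its underside.

How it is judged:
On the way, in this order (a step that is already met when the one before it is completed fails the run):
1. the nested pair is lifted together, the outer lid lying on the inner lid, at least 30 mm off its plate (z of outer_lid in the frame of inner_lid below 0.008 m and angle between the z axis of outer_lid and the z axis of inner_lid, either way round below 0.08 rad and z of inner_lid in the frame of lid_plate above 0.038 m), for 0.2 s.
2. the pair sits on the pot: inner lid home, outer lid lying on it, gripper off both (z of inner_lid in the frame of rice_pot between 0.062 and 0.072 m and horizontal distance between inner_lid and rice_pot below 0.01 m and angle between inner_lid's own z axis and vertical below 0.07 rad and z of outer_lid in the frame of inner_lid below 0.008 m and angle between the z axis of outer_lid and the z axis of inner_lid, either way round below 0.08 rad and contact force between the fingers and inner_lid below 0.2 N and contact force between the fingers and outer_lid below 0.2 N and linear speed of inner_lid below 0.02 m/s), for 0.2 s.
3. the outer lid is lifted at least 15 mm off the inner lid, which stays home (z of inner_lid in the frame of rice_pot between 0.062 and 0.072 m and horizontal distance between inner_lid and rice_pot below 0.01 m and angle between inner_lid's own z axis and vertical below 0.07 rad and z of outer_lid in the frame of rice_pot above 0.085 m and contact force between the fingers and outer_lid above 1 N), for 0.1 s.
At the end, for the whole second after the job is handed in: Inner lid home on the pot (within 5 mm of height, 10 mm of axis, 0.07 rad); outer lid held, still, within 0.2 rad of level and 60 mm of the pot axis, its lower edge over 135 mm above the pot's underside, touching neither lid nor pot; pot upright; pot and bystanders moved under 30 mm (z of inner_lid in the frame of rice_pot between 0.062 and 0.072 m and horizontal distance between inner_lid and rice_pot below 0.01 m and angle between inner_lid's own z axis and vertical below 0.07 rad and z of outer_lid in the frame of rice_pot above 0.135 m and horizontal distance between outer_lid and rice_pot below 0.06 m and angle between outer_lid's own z axis and vertical below 0.2 rad and linear speed of outer_lid below 0.03 m/s and contact force between the fingers and outer_lid above 1 N and contact force between outer_lid and inner_lid below 0.1 N and contact force between outer_lid and rice_pot below 0.1 N and contact force between the fingers and inner_lid below 0.2 N and contact force between the arm and rice_pot below 0.5 N and angle between rice_pot's own z axis and vertical below 0.06 rad and distance of each of rice_pot, mug, cutlery_beaker, smart_display from where it was at the start of the episode below 0.03 m); the arm keeps its last pose, push and grip.
It fails at once if the outer lid comes off the inner lid (20 mm) while the inner lid is not home on the pot, or the inner lid is pulled out of its seat after (distance between outer_lid and inner_lid above 0.023 m and not (z of inner_lid in the frame of rice_pot between 0.062 and 0.072 m and horizontal distance between inner_lid and rice_pot below 0.01 m and angle between inner_lid's own z axis and vertical below 0.07 rad)).
It fails at once if the inner lid is rammed onto the pot (over 60 N) (contact force between inner_lid and rice_pot above 60 N).
It fails at once if the pot is tipped (over 0.2 rad) or shoved (over 40 mm) (angle between rice_pot's own z axis and vertical above 0.2 rad or distance of rice_pot from where it was at the start of the episode above 0.04 m).
It fails at once if a bystander is knocked (moved over 40 mm) (distance of any of mug, cutlery_beaker, smart_display from where it was at the start of the episode above 0.04 m).
It also fails if it takes over 54 s, if anything falls off the work surface, if the arm or the gripper's body presses on something with over 40 N, if the wrist force passes 120 N, or if a joint passes its speed limit or range.

## Robot

A 6-joint arm with a two-finger parallel gripper is mounted at the origin on the work surface; the furniture and walls round the work are solid. World frame = base frame: x ahead of the robot, y to its left, z up, the work surface at z = 0. Lengths are in m, angles in rad, forces in N, time in s.
With the tool pointing down it reaches from about 0.35 to 0.975 m from the base axis. Payload 4.9 kg.
Tool frame: the origin (TCP) lies at the very end of the fingers, on their centre line; the grasp point (between the pads) lies 19 mm behind it (ctrl.grasp_offset is the distance from the TCP to the grasp point, in m); z points along the fingers, y is the line along which they close (so a half turn about z gives the same grasp; the last joint's range is limited). The gripper opens to 85 mm and grips with 20 to 120 N. Pads are 22 mm wide; open, the fingers measure 114 mm over their backs; the gripper's body (76 mm by 85 mm) begins 54 mm behind the grasp point. The pads swing forward as they close: fully open they stand 13 mm farther back than shut.
Start: joints at [1.049, 0.053, 1.613, -0, 1.476, -0.119], TCP at [0.245, 0.575, 0.231] pointing down, gripper open.
Joint ranges: [-3.01, 3.01], [-1.01, 2.22], [0.06, 2.58], [-1.02, 4.17], [0.09, 2.62], [-3.14, 3.14]. Speed limits (rad/s): [2.57, 2.57, 3.14, 3.14, 3.14, 3.14].

## Interface

Orientations are given as a rotation vector (axis times angle).
In Python, from station import ctrl, optics gives the robot as it stands.
- The arm moves only by the shell command python3 -m handwheel 'ROWS' [OPENING] [FORCE]. ROWS is JSON, a list of rows, each an object of numbers: "tx", "ty", "tz": the shift along the tool's x, y, z in mm; "roll": the turn about the tool's z in rad. A call has 1 to 12 rows; each row shifts and turns the commanded pose from where the row before left it, along the tool's axes as they then stand; what a row does not reach is not made up. A row lasts 1/12 s, in which the tool goes at most 41.7 mm and 7.16 degrees, less where a joint would pass 70% of its speed; a pose out of reach is approached as far as the arm can. A call with a gripper value outside its range is refused whole. OPENING is the finger opening in mm, from 0 to 85.4, set as the call begins (- or left out, the last holds). The fingers move at their own pace and stop on an object; FORCE is the grip in N (left out, the last holds). Time passes only in rows, so rows that do not move let the fingers close. It gives the time, the measured TCP pose, the force, the opening and the grip force at its end, in the units of the state.
- ctrl.get_obs(): the state, without advancing time (a new reading comes with each control period).
- optics.get_image(name): name is "scene" or "top" or "wrist"; returns (picture, depth): 420x560x3 uint8, red, green, blue; 420x560 float32, m along the optical axis (not along the pixel's ray), 0 where there is no reading.
- optics.camera_params(name): a dict with "mtx" (3x3 intrinsics, pixels), "extrinsics" (4x4, takes a point from camera to world coordinates); the wrist camera has in their place "tool_from_camera" (4x4, takes a point from camera to tool coordinates, whose origin is the TCP and whose axes are the flange's). Camera axes: x right, y down, z forward; pixel columns grow to the right and rows downward; lengths in m; the calibration is good to about 2 mm. A picture is of the moment at which its call begins: read the wrist's pose just before it. camera_params takes no time and is no camera call.
- ctrl.finish_job(): hands the job in; it is judged then, once.
The state is a dict: "t": time; "q": joint angles; "dq": joint speeds; "effort": joint torques, N m; "tool_pos": TCP position; "tool_rot": TCP orientation; "contact_force": force on the tool from outside, world axes, zero at the start; "wrist_torque": the same for the moment, N m; "opening": finger opening in m; "grip_force": force on a finger pad.
Only numpy, scipy, OpenCV 4.12 (cv2) and the standard library are available. Lean on these libraries where they do the work, as an engineer would, in place of code of your own. Each camera call takes 0.05 s, during which the arm holds its last target. There are 200 camera calls.

## Working session

There is one attempt and no reset: what is moved stays moved. The work goes in short steps, Python scripts to look and compute and a shell command to move; the robot and the scene stay as the last step left them, time stands still between calls to the robot, and variables do not carry over. Pictures are saved under pics/ and viewed, at most 10 in all, crops included, and the job is handed in when it is done.

```bash
mkdir -p pics; ls; python3 - <<'E'
from station import ctrl, optics
import cv2,numpy as np
for n in ("scene","top"):
    im,d=optics.get_image(n); cv2.imwrite(f"pics/{n}0.png",im[:,:,::-1]); np.savez(f"pics/{n}0.npz",im=im,d=d)
    p=optics.camera_params(n); print(n,np.round(p["mtx"],1).tolist(),np.round(p["extrinsics"],3).tolist())
print(ctrl.get_obs())
print(np.round(optics.camera_params("wrist")["tool_from_camera"],4).tolist())
E
```

```text
pics
scene [[508.9, 0.0, 282.6], [0.0, 508.9, 213.0], [0.0, 0.0, 1.0]] [[0.513, -0.33, 0.793, -0.954], [-0.858, -0.215, 0.466, -0.838], [0.017, -0.919, -0.393, 0.766], [0.0, 0.0, 0.0, 1.0]]
top [[405.2, 0.0, 281.0], [0.0, 405.2, 206.1], [0.0, 0.0, 1.0]] [[0.014, -0.987, 0.161, 0.28], [-0.996, -0.028, -0.089, 0.132], [0.093, -0.159, -0.983, 1.218], [0.0, 0.0, 0.0, 1.0]]
{'t': 0.1, 'q': array([ 1.04900289e+00,  5.32919402e-02,  1.61412011e+00,  5.54395594e-06,
        1.47600303e+00, -1.19009524e-01]), 'dq': array([ 0.00065523, -0.00113079, -0.00142578,  0.00046293, -0.0027877 ,
        0.00175198]), 'effort': array([-5.09002475e-04, -3.94900739e+01, -3.71364820e+01, -1.55296243e-04,
        3.88169297e-03, -4.84893405e-06]), 'tool_pos': array([0.24471652, 0.57450302, 0.23020713]), 'tool_rot': array([-6.28308009e-01, -3.07752939e+00,  2.71375083e-03]), 'contact_force': array([-1.36866559,  0.29207215,  0.22072036]), 'wrist_torque': array([ 0.03447097,  0.09202903, -0.00555152]), 'grip_force': 0.0, 'opening': 0.08544048943787742}
[[-0.0006, -0.9593, -0.2823, 0.0717], [1.0, -0.0004, -0.0007, 0.0001], [0.0005, -0.2823, 0.9593, -0.1423], [0.0, 0.0, 0.0, 1.0]]
```

View pics/scene0.png

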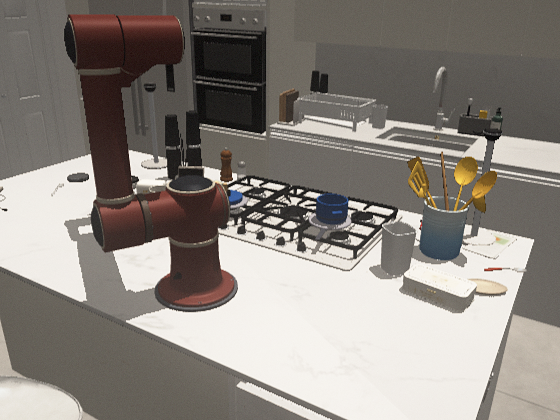

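View pics/top0.png

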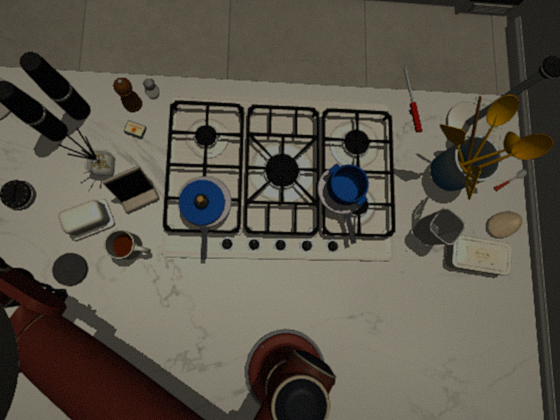

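The scene view shows the pot at about (332,208), with the lids half hidden by the arm at (235,200). The top view shows the lids at (205,201) with the knob at (201,200). The pot is at (347,186) with lugs at about (330,170) and (362,203), and plate handles point toward the robot.

```bash
cat > h.py <<'E'
import numpy as np,cv2
from scipy.spatial.transform import Rotation as R
from station import ctrl,optics
def cloud(d,K,T):
    v,u=np.indices(d.shape); P=np.stack([(u-K[0,2])/K[0,0]*d,(v-K[1,2])/K[1,1]*d,d],-1)
    return P@T[:3,:3].T+T[:3,3]
def wristT():
    o=ctrl.get_obs(); T=np.eye(4); T[:3,:3]=R.from_rotvec(o["tool_rot"]).as_matrix(); T[:3,3]=o["tool_pos"]
    return T
def circ(p):
    c=None;q=p
    for _ in range(5):
        A=np.c_[2*q,np.ones(len(q))]; s=np.linalg.lstsq(A,(q**2).sum(1),rcond=None)[0]
        c=s[:2]; r=np.sqrt(s[2]+c@c); e=np.abs(np.hypot(*(p-c).T)-r); q=p[e<max(.002,np.median(e)*2)]
    return c,r,len(q)
def raypl(uv,K,T,z):
    r=np.c_[(uv[:,0]-K[0,2])/K[0,0],(uv[:,1]-K[1,2])/K[1,1],np.ones(len(uv))]@T[:3,:3].T
    return (T[:3,3]+r*((z-T[2,3])/r[:,2])[:,None])[:,:2]
def blue(im):
    h=cv2.cvtColor(im,cv2.COLOR_RGB2HSV); return ((h[...,0]>100)&(h[...,0]<128)&(h[...,1]>120)&(h[...,2]>35)).astype(np.uint8)
E
python3 - <<'E'
from h import *
z=np.load("pics/top0.npz"); im,d=z["im"],z["d"]; p=optics.camera_params("top"); K,T=p["mtx"],p["extrinsics"]
W=cloud(d,K,T); n,l,s,c=cv2.connectedComponentsWithStats(blue(im))
for i in range(1,n):
    if s[i,4]<300: continue
    m=l==i; Q=W[m&(d>0)]; print(s[i],c[i],"z pct",np.round(np.percentile(Q[:,2],[2,25,50,75,98]),3))
    k=cv2.findContours(m.astype(np.uint8),cv2.RETR_EXTERNAL,cv2.CHAIN_APPROX_NONE)[0][0][:,0].astype(float)
    for zz in (.064,.126): print(zz,circ(raypl(k,K,T,zz)))
m=np.zeros(d.shape,bool); m[185:215,185:220]=1
Q=W[m]; 
for lo,hi in((.08,.095),(.1,.13)):
    q=Q[(Q[:,2]>lo)&(Q[:,2]<hi)]; print(lo,len(q),np.median(q,0))
m[:]=0; m[150:225,310:385]=1; q=W[m&(W[...,2]>.118)&(W[...,2]<.14)]; print("rim",len(q),circ(q[:,:2]),np.median(q[:,2]))
o=ctrl.get_obs(); print(R.from_rotvec(o["tool_rot"]).as_matrix().round(3))
E
```

```text
[329 164  39  42 808] [346.46782178 185.90841584] z pct [0.052 0.056 0.059 0.12  0.127]
0.064 (array([ 0.54511511, -0.17459   ]), np.float64(0.05552603125753925), 86)
0.126 (array([ 0.53085464, -0.15809711]), np.float64(0.05254267946839247), 86)
[ 179  180   46   45 1441] [201.32269257 202.10201249] z pct [0.063 0.066 0.068 0.069 0.073]
0.064 (array([0.47494391, 0.25576703]), np.float64(0.06318947328111285), 126)
0.126 (array([0.46445366, 0.24913731]), np.float64(0.05979437329108971), 126)
0.08 114 [0.47069888 0.25110272 0.08715569]
0.1 36 [0.47359265 0.25399356 0.11478885]
rim 265 (array([ 0.53024977, -0.16034523]), np.float64(0.051705363173043056), 251) 0.12345097483123402
[[-0.92   0.392 -0.001]
 [ 0.392  0.92  -0.002]
 [ 0.    -0.002 -1.   ]]
```

```bash
python3 -m handwheel '[{"tx":-28,"ty":-17},{"tx":-28,"ty":-17},{"tx":-28,"ty":-17},{"tx":-28,"ty":-17},{"tx":-28,"ty":-17},{"tx":-28,"ty":-17},{"tx":-28,"ty":-17},{"tx":-28,"ty":-17},{"tx":-28,"ty":-17},{"tx":-28,"ty":-17},{"tx":-28,"ty":-17},{"tx":-28,"ty":-18}]' 60 40
python3 -m handwheel '[{},{},{}]'
python3 - <<'E'
from h import *
t=wristT(); im,d=optics.get_image("wrist"); cv2.imwrite("pics/w1.png",im[:,:,::-1]); p=optics.camera_params("wrist"); K=p["mtx"];T=t@p["tool_from_camera"]
np.savez("pics/w1.npz",im=im,d=d,T=T,K=K); print(t.round(4).tolist())
W=cloud(d,K,T); n,l,s,c=cv2.connectedComponentsWithStats(blue(im))
for i in range(1,n):
    if s[i,4]<2000: continue
    m=l==i;k=cv2.findContours(m.astype(np.uint8),cv2.RETR_EXTERNAL,cv2.CHAIN_APPROX_NONE)[0][0][:,0].astype(float)
    print(s[i],c[i],circ(raypl(k,K,T,.066)))
q=W[(W[...,2]>.112)&(W[...,2]<.122)&(d>0)];print("knobtop",len(q),np.median(q,0),circ(q[:,:2]))
q=W[(W[...,2]>.084)&(W[...,2]<.093)&(d>0)];print("collar",len(q),np.median(q,0),q.min(0),q.max(0))
E
```

```text
[[-0.92, 0.392, -0.0009, 0.2447], [0.392, 0.92, -0.0016, 0.5745], [0.0002, -0.0018, -1.0, 0.2302], [0.0, 0.0, 0.0, 1.0]]
knobtop 0 [nan nan nan] (array([0., 0.]), np.float64(0.0), 0)
collar 1483 [0.34379689 0.45820691 0.09017892] [0.31009911 0.40667366 0.08400841] [0.38836414 0.50388396 0.09297049]$[0]: bad value
$[0]: bad value
  return _methods._mean(a, axis=axis, dtype=dtype,
  ret = um.true_divide(
  ret = ret.dtype.type(ret / rcount)
```

View pics/w1.png

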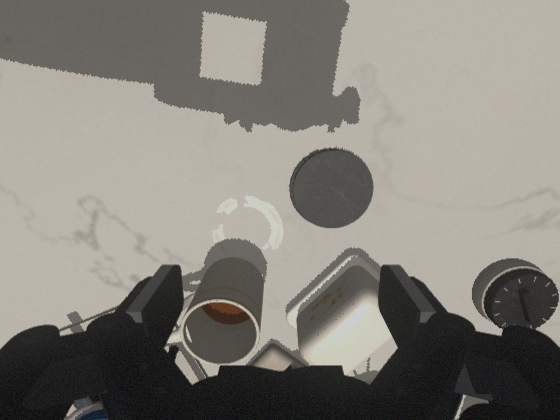

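The move was refused, so the arm is still at its start. The picture shows the mug at (220,330) and the butter dish at (340,310), and the lids are out of view. Rows probably need all four keys.

```bash
python3 -m handwheel '[{"tx":-28,"ty":-17,"tz":0,"roll":0},{"tx":-28,"ty":-17,"tz":0,"roll":0},{"tx":-28,"ty":-17,"tz":0,"roll":0},{"tx":-28,"ty":-17,"tz":0,"roll":0},{"tx":-28,"ty":-17,"tz":0,"roll":0},{"tx":-28,"ty":-17,"tz":0,"roll":0},{"tx":-28,"ty":-17,"tz":0,"roll":0},{"tx":-28,"ty":-17,"tz":0,"roll":0},{"tx":-28,"ty":-17,"tz":0,"roll":0},{"tx":-28,"ty":-17,"tz":0,"roll":0},{"tx":-28,"ty":-17,"tz":0,"roll":0},{"tx":-28,"ty":-18,"tz":0,"roll":0}]' 60 40
```

```text
t: 1.15
tool_pos: [0.4742, 0.2532, 0.231]
tool_rot: [-0.628, -3.078, 0.0]
contact_force: [1.7, 0.5, 0.8]
opening: 0.06
grip_force: 0.0
```

```bash
cat > look.py <<'E'
import sys
from h import *
name=sys.argv[1]; z0=float(sys.argv[2])  # z0: support height of the lids' inner origin
t=wristT(); im,d=optics.get_image("wrist"); cv2.imwrite(f"pics/{name}.png",im[:,:,::-1]); p=optics.camera_params("wrist"); K=p["mtx"];T=t@p["tool_from_camera"]
np.savez(f"pics/{name}.npz",im=im,d=d,T=T,K=K); print(t.round(4).tolist())
W=cloud(d,K,T); n,l,s,c=cv2.connectedComponentsWithStats(blue(im))
for i in range(1,n):
    if s[i,4]<2000: continue
    m=l==i;k=cv2.findContours(m.astype(np.uint8),cv2.RETR_EXTERNAL,cv2.CHAIN_APPROX_NONE)[0][0][:,0].astype(float)
    Q=W[m&(d>0)]; print("blue",s[i],c[i].round(),np.percentile(Q[:,2],[5,50,95]).round(4),circ(raypl(k,K,T,z0+.015)))
near=np.hypot(W[...,0]-t[0,3],W[...,1]-t[1,3])<.04
for nm,h in(("knobtop",.066),("collar",.038)):
    q=W[near&(abs(W[...,2]-z0-h)<.004)&(d>0)]
    if len(q)>20: print(nm,len(q),np.median(q,0).round(4),((q.min(0)+q.max(0))/2).round(4),np.ptp(q,0).round(4))
E
python3 look.py w2 .051
```

```text
[[-0.92, 0.3919, -0.0003, 0.4742], [0.3919, 0.92, -0.0, 0.2532], [0.0002, -0.0001, -1.0, 0.231], [0.0, 0.0, 0.0, 1.0]]
blue [  212   121   137   134 12327] [280. 188.] [0.0674 0.0686 0.0697] (array([0.47599801, 0.25226612]), np.float64(0.06394803334880991), 376)
knobtop 365 [0.4746 0.2531 0.1163] [0.4751 0.2529 0.1159] [0.0177 0.0176 0.0058]
collar 893 [0.4703 0.256  0.0884] [0.4751 0.2529 0.0887] [0.0392 0.0389 0.0072]
```

View pics/w2.png

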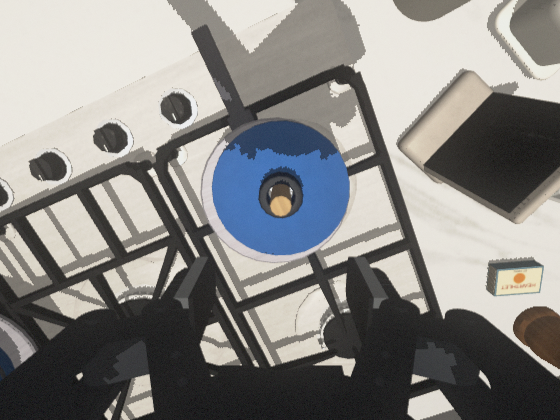

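The wrist view shows the lid disc at (280,188) and the knob at (281,205). The fitted heights and sizes match the given ones (knob top 0.116, diameter 17.7 mm; collar 39 mm), centred at (0.475, 0.253).

```bash
python3 -m handwheel '[{"tx":-1,"ty":0,"tz":20,"roll":0},{"tx":0,"ty":0,"tz":20,"roll":0},{"tx":0,"ty":0,"tz":20,"roll":0},{"tx":0,"ty":0,"tz":20,"roll":0},{"tx":0,"ty":0,"tz":20,"roll":0},{"tx":0,"ty":0,"tz":14,"roll":0},{"tx":0,"ty":0,"tz":10,"roll":0},{"tx":0,"ty":0,"tz":8,"roll":0},{"tx":0,"ty":0,"tz":4,"roll":0},{"tx":0,"ty":0,"tz":2,"roll":0},{"tx":0,"ty":0,"tz":0,"roll":0}]' 40 40
python3 -m handwheel '[{"tx":0,"ty":0,"tz":0,"roll":0},{"tx":0,"ty":0,"tz":0,"roll":0},{"tx":0,"ty":0,"tz":0,"roll":0},{"tx":0,"ty":0,"tz":0,"roll":0},{"tx":0,"ty":0,"tz":0,"roll":0},{"tx":0,"ty":0,"tz":0,"roll":0}]' 8 50
```

```text
t: 2.12
tool_pos: [0.4748, 0.2544, 0.0935]
tool_rot: [0.628, 3.078, 0.0]
contact_force: [-0.3, 1.5, 0.9]
opening: 0.0401
grip_force: 0.0
t: 2.62
tool_pos: [0.4753, 0.2543, 0.0944]
tool_rot: [0.628, 3.077, 0.001]
contact_force: [-0.7, -2.2, 5.0]
opening: 0.0158
grip_force: 49.1
```

```bash
python3 -m handwheel '[{"tx":0,"ty":0,"tz":-3,"roll":0},{"tx":0,"ty":0,"tz":-7,"roll":0},{"tx":0,"ty":0,"tz":-10,"roll":0},{"tx":0,"ty":0,"tz":-14,"roll":0},{"tx":0,"ty":0,"tz":-14,"roll":0},{"tx":0,"ty":0,"tz":-14,"roll":0},{"tx":0,"ty":0,"tz":-14,"roll":0},{"tx":0,"ty":0,"tz":-14,"roll":0},{"tx":0,"ty":0,"tz":-14,"roll":0},{"tx":0,"ty":0,"tz":-10,"roll":0},{"tx":0,"ty":0,"tz":-4,"roll":0},{"tx":0,"ty":0,"tz":0,"roll":0}]'
python3 look.py w3 .167
```

```text
t: 3.62
tool_pos: [0.4752, 0.2546, 0.2128]
tool_rot: [0.628, 3.076, 0.002]
contact_force: [0.1, -1.1, -4.5]
opening: 0.0164
grip_force: 48.9
[[-0.92, 0.3919, 0.0022, 0.4752], [0.3919, 0.92, 0.0009, 0.2546], [-0.0017, 0.0017, -1.0, 0.2128], [0.0, 0.0, 0.0, 1.0]]
blue [  162   128   238   182 25471] [282. 215.] [0.186 0.187 0.188] (array([0.47364905, 0.25749172]), np.float64(0.05913262599361121), 689)
knobtop 2098 [0.4728 0.2549 0.2346] [0.4739 0.2571 0.233 ] [0.0296 0.0401 0.008 ]
collar 1600 [0.4634 0.2601 0.2066] [0.4691 0.256  0.205 ] [0.0261 0.0364 0.008 ]
```

View pics/w3.png

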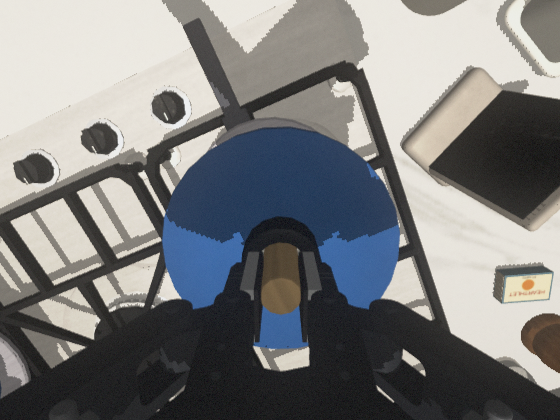

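The pair is lifted together: the collar and outer lid sit level on the inner lid and the knob is between the pads at (282,280). I'll stop beside the pot so the wrist camera can see its rim.

```bash
python3 -m handwheel '[{"tx":-5,"ty":-5,"tz":0,"roll":0},{"tx":-12,"ty":-12,"tz":0,"roll":0},{"tx":-20,"ty":-20,"tz":0,"roll":0},{"tx":-24,"ty":-25,"tz":0,"roll":0},{"tx":-24,"ty":-25,"tz":0,"roll":0},{"tx":-24,"ty":-25,"tz":0,"roll":0},{"tx":-24,"ty":-25,"tz":0,"roll":0},{"tx":-24,"ty":-25,"tz":0,"roll":0},{"tx":-24,"ty":-25,"tz":0,"roll":0},{"tx":-18,"ty":-18,"tz":0,"roll":0},{"tx":-11,"ty":-11,"tz":0,"roll":0},{"tx":-4,"ty":-4,"tz":0,"roll":0}]'
python3 -m handwheel '[{"tx":0,"ty":0,"tz":0,"roll":0},{"tx":0,"ty":0,"tz":0,"roll":0}]'
python3 look.py w4 .167; python3 - <<'E'
from h import *
z=np.load("pics/w4.npz"); W=cloud(z["d"],z["K"],z["T"]); d=z["d"]
m=(d>0)&(abs(W[...,2]-.126)<.006)&(np.hypot(W[...,0]-.531,W[...,1]+.16)<.08)
q=W[m]; print(len(q),np.median(q[:,2]),circ(q[:,:2]),q.min(0),q.max(0))
# rim by ray onto its plane
im=z["im"].copy(); b=m.astype(np.uint8)
k=np.argwhere(m)[:,::-1].astype(float); print(circ(raypl(k,z["K"],z["T"],.126)))
im[m]=(255,0,0); cv2.imwrite("pics/w4m.png",im[:,:,::-1])
E
```

```text
t: 4.67
tool_pos: [0.5853, -0.0343, 0.21]
tool_rot: [-0.632, -3.075, 0.001]
contact_force: [0.4, -1.2, -3.5]
opening: 0.0161
grip_force: 49.1
t: 4.83
tool_pos: [0.5848, -0.0311, 0.2107]
tool_rot: [-0.628, -3.077, -0.001]
contact_force: [-0.2, -0.5, -4.7]
opening: 0.0163
grip_force: 49.1
[[-0.9201, 0.3916, -0.0014, 0.5848], [0.3916, 0.9201, 0.0011, -0.0311], [0.0018, 0.0005, -1.0, 0.2107], [0.0, 0.0, 0.0, 1.0]]
blue [    7   128   393   182 38517] [224. 210.] [0.0575 0.1845 0.1858] (array([ 0.57838101, -0.06977732]), np.float64(0.08687947150954452), 1011)
knobtop 2046 [ 0.5827 -0.031   0.2327] [ 0.5834 -0.0285  0.233 ] [0.0293 0.0399 0.008 ]
collar 1531 [ 0.5731 -0.0256  0.2046] [ 0.5784 -0.0296  0.205 ] [0.0261 0.0362 0.008 ]
4667 0.12509982239270995 (array([ 0.53212492, -0.16053178]), np.float64(0.051413731319806644), 3924) [ 0.47752647 -0.21822344  0.12000021] [ 0.58688946 -0.10690064  0.1280036 ]
(array([ 0.53209198, -0.16035234]), np.float64(0.0512482603355633), 4303)
```

View pics/w4m.png

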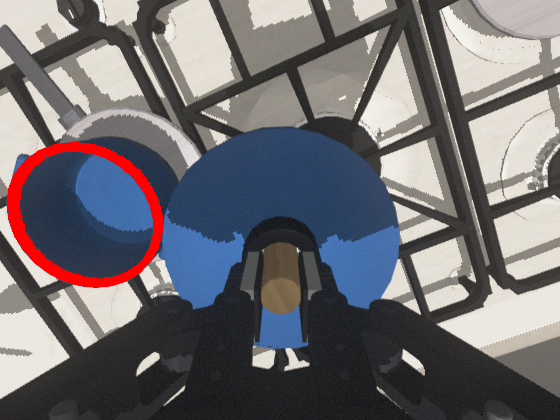

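The fitted rim ring lies neatly on the pot rim (centre of ring at about (85,213)): centre (0.532, -0.1605), z 0.125, as expected. Next is the knob's offset from the TCP.

```bash
python3 - <<'E'
from h import *
z=np.load("pics/w4.npz"); W=cloud(z["d"],z["K"],z["T"]); im=z["im"]; h=cv2.cvtColor(im,cv2.COLOR_RGB2HSV)
m=(h[...,0]<25)&(h[...,1]>80); m[:, :240]=0; m[:,320:]=0; m[:240]=0; m[330:]=0
q=W[m]; zt=np.percentile(q[:,2],95); q=q[abs(q[:,2]-zt)<.003]; print(m.sum(),zt,len(q),q.min(0),q.max(0),(q.min(0)+q.max(0))/2)
b=(blue(im)>0)&(abs(W[...,2]-.1845)<.002); Q=W[b]; print(len(Q)); k=(Q[:,:2]); A=np.linalg.lstsq(np.c_[k,np.ones(len(k))],Q[:,2],rcond=None)[0]; print("tilt",A[:2])
t=wristT(); print(t[:3,3]); c=(q.min(0)+q.max(0))/2
print("shift tool mm",(t[:3,:3].T@(np.array([.532,-.1605,c[2]])-c)*1000).round(1))
E
```

```text
2361 0.23347032323519495 1255 [ 0.57651064 -0.03996711  0.23050209] [ 0.59419568 -0.02256169  0.23451889] [ 0.58535316 -0.0312644   0.23251049]
27963
tilt [-0.00459613 -0.0008427 ]
[ 0.5847431  -0.03072139  0.21083085]
shift tool mm [-1.400e+00 -1.398e+02 -1.000e-01]
```

```bash
python3 -m handwheel '[{"tx":-1,"ty":-5,"tz":0,"roll":0},{"tx":0,"ty":-12,"tz":0,"roll":0},{"tx":0,"ty":-20,"tz":0,"roll":0},{"tx":0,"ty":-22,"tz":0,"roll":0},{"tx":0,"ty":-22,"tz":0,"roll":0},{"tx":0,"ty":-22,"tz":0,"roll":0},{"tx":0,"ty":-18,"tz":0,"roll":0},{"tx":0,"ty":-12,"tz":0,"roll":0},{"tx":0,"ty":-6,"tz":0,"roll":0},{"tx":0,"ty":-1,"tz":0,"roll":0},{"tx":0,"ty":0,"tz":0,"roll":0},{"tx":0,"ty":0,"tz":0,"roll":0}]'
python3 -m handwheel '[{"tx":0,"ty":0,"tz":3,"roll":0},{"tx":0,"ty":0,"tz":6,"roll":0},{"tx":0,"ty":0,"tz":6,"roll":0},{"tx":0,"ty":0,"tz":6,"roll":0},{"tx":0,"ty":0,"tz":6,"roll":0},{"tx":0,"ty":0,"tz":4,"roll":0},{"tx":0,"ty":0,"tz":3,"roll":0},{"tx":0,"ty":0,"tz":2,"roll":0},{"tx":0,"ty":0,"tz":0,"roll":0}]'
```

```text
t: 5.88
tool_pos: [0.5316, -0.1605, 0.2113]
tool_rot: [0.627, 3.078, 0.001]
contact_force: [-0.2, -0.2, -3.4]
opening: 0.016
grip_force: 49.2
t: 6.63
tool_pos: [0.5311, -0.1611, 0.1747]
tool_rot: [-0.628, -3.077, -0.0]
contact_force: [-0.7, -0.7, -3.7]
opening: 0.0164
grip_force: 49.2
```

```bash
python3 -m handwheel '[{"tx":0,"ty":0,"tz":2,"roll":0},{"tx":0,"ty":0,"tz":2,"roll":0},{"tx":0,"ty":0,"tz":2,"roll":0},{"tx":0,"ty":0,"tz":2,"roll":0},{"tx":0,"ty":0,"tz":1,"roll":0},{"tx":0,"ty":0,"tz":1,"roll":0},{"tx":0,"ty":0,"tz":0,"roll":0}]'
python3 -m handwheel '[{"tx":0,"ty":0,"tz":1,"roll":0},{"tx":0,"ty":0,"tz":0,"roll":0}]'
python3 -m handwheel '[{"tx":0,"ty":0,"tz":1,"roll":0},{"tx":0,"ty":0,"tz":0,"roll":0}]'
```

```text
t: 7.22
tool_pos: [0.5312, -0.1611, 0.165]
tool_rot: [-0.628, -3.078, -0.0]
contact_force: [1.3, 0.8, -3.8]
opening: 0.0163
grip_force: 49.2
t: 7.38
tool_pos: [0.5313, -0.1612, 0.1642]
tool_rot: [-0.628, -3.078, 0.0]
contact_force: [0.4, -0.0, -3.8]
opening: 0.016
grip_force: 49.2
t: 7.55
tool_pos: [0.5313, -0.1612, 0.1632]
tool_rot: [-0.628, -3.078, -0.0]
contact_force: [0.3, -0.3, -4.6]
opening: 0.0159
grip_force: 49.2
```

```bash
python3 -m handwheel '[{"tx":0,"ty":0,"tz":1,"roll":0},{"tx":0,"ty":0,"tz":0,"roll":0}]'
python3 -m handwheel '[{"tx":0,"ty":0,"tz":1,"roll":0},{"tx":0,"ty":0,"tz":0,"roll":0}]'
```

```text
t: 7.72
tool_pos: [0.5313, -0.1612, 0.1621]
tool_rot: [-0.628, -3.078, -0.0]
contact_force: [0.2, -0.2, -4.3]
opening: 0.0157
grip_force: 49.2
t: 7.88
tool_pos: [0.5314, -0.1613, 0.1615]
tool_rot: [0.628, 3.078, -0.0]
contact_force: [-1.0, -0.2, -3.0]
opening: 0.0155
grip_force: 49.3
```

```bash
python3 -m handwheel '[{"tx":0,"ty":0,"tz":0.5,"roll":0},{"tx":0,"ty":0,"tz":0,"roll":0}]'
python3 -m handwheel '[{"tx":0,"ty":0,"tz":0.5,"roll":0},{"tx":0,"ty":0,"tz":0,"roll":0}]'
```

```text
t: 8.05
tool_pos: [0.5314, -0.1613, 0.1614]
tool_rot: [0.628, 3.078, -0.0]
contact_force: [-1.8, -0.2, 0.4]
opening: 0.0162
grip_force: 49.5
t: 8.22
tool_pos: [0.5315, -0.1613, 0.1614]
tool_rot: [0.628, 3.078, -0.0]
contact_force: [-4.0, 1.2, 5.6]
opening: 0.016
grip_force: 49.8
```

Contact is at the expected height (inner origin about 0.118). I'll release, rise and look.

```bash
python3 -m handwheel '[{"tx":0,"ty":0,"tz":0,"roll":0},{"tx":0,"ty":0,"tz":0,"roll":0},{"tx":0,"ty":0,"tz":0,"roll":0},{"tx":0,"ty":0,"tz":0,"roll":0},{"tx":0,"ty":0,"tz":0,"roll":0}]' 40
python3 -m handwheel '[{"tx":0,"ty":0,"tz":-3,"roll":0},{"tx":0,"ty":0,"tz":-6,"roll":0},{"tx":0,"ty":0,"tz":-10,"roll":0},{"tx":0,"ty":0,"tz":-15,"roll":0},{"tx":0,"ty":0,"tz":-20,"roll":0},{"tx":0,"ty":0,"tz":-20,"roll":0},{"tx":0,"ty":0,"tz":-20,"roll":0},{"tx":0,"ty":0,"tz":-20,"roll":0},{"tx":0,"ty":0,"tz":-10,"roll":0},{"tx":0,"ty":0,"tz":-4,"roll":0},{"tx":0,"ty":0,"tz":0,"roll":0},{"tx":0,"ty":0,"tz":0,"roll":0}]' 60
python3 look.py w5 .118
python3 - <<'E'
from h import *
z=np.load("pics/w5.npz"); W=cloud(z["d"],z["K"],z["T"]);b=(blue(z["im"])>0)&(abs(W[...,2]-.136)<.004); Q=W[b]; print(len(Q),Q[:,2].mean(),np.linalg.lstsq(np.c_[Q[:,:2],np.ones(len(Q))],Q[:,2],rcond=None)[0])
E
```

```text
t: 8.63
tool_pos: [0.5314, -0.1612, 0.1602]
tool_rot: [0.628, 3.078, -0.0]
contact_force: [0.5, -0.2, -0.1]
opening: 0.0402
grip_force: 0.0
t: 9.63
tool_pos: [0.531, -0.1611, 0.2875]
tool_rot: [-0.628, -3.077, -0.0]
contact_force: [-0.1, -0.2, -0.3]
opening: 0.0597
grip_force: 0.0
[[-0.9199, 0.392, -0.001, 0.531], [0.392, 0.92, 0.0004, -0.1611], [0.0011, 0.0, -1.0, 0.2875], [0.0, 0.0, 0.0, 1.0]]
blue [  210   122   142   138 13101] [280. 191.] [0.1344 0.1356 0.1368] (array([ 0.53270512, -0.1617382 ]), np.float64(0.0642187219652606), 383)
knobtop 395 [ 0.5314 -0.1614  0.1835] [ 0.5319 -0.1617  0.183 ] [0.0174 0.0175 0.0055]
collar 952 [ 0.5272 -0.158   0.1554] [ 0.5319 -0.1612  0.1559] [0.0392 0.039  0.0077]
13009 0.135589124148908 [-0.0010279  -0.00026591  0.13609106]
```

View pics/w5.png

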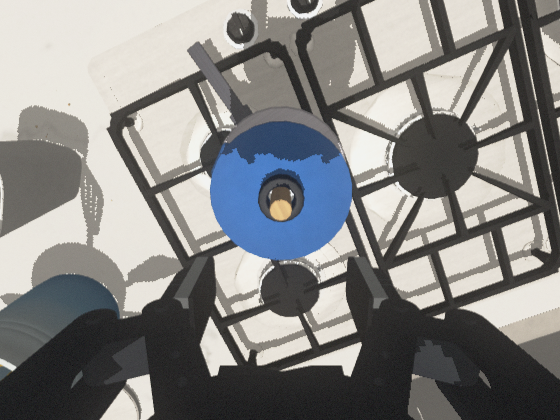

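The lids are seated and level: plate top 0.1356 (expected 0.136), tilt 0.001 rad, collar at (281,190), centred within 1 mm of the TCP. I'll descend around the collar.

```bash
python3 -m handwheel '[{"tx":-1,"ty":0,"tz":5,"roll":0},{"tx":0,"ty":0,"tz":15,"roll":0},{"tx":0,"ty":0,"tz":20,"roll":0},{"tx":0,"ty":0,"tz":20,"roll":0},{"tx":0,"ty":0,"tz":20,"roll":0},{"tx":0,"ty":0,"tz":20,"roll":0},{"tx":0,"ty":0,"tz":16,"roll":0},{"tx":0,"ty":0,"tz":12,"roll":0},{"tx":0,"ty":0,"tz":10,"roll":0},{"tx":0,"ty":0,"tz":6,"roll":0},{"tx":0,"ty":0,"tz":3,"roll":0},{"tx":0,"ty":0,"tz":0,"roll":0}]' 60
python3 -m handwheel '[{"tx":0,"ty":0,"tz":0,"roll":0},{"tx":0,"ty":0,"tz":0,"roll":0},{"tx":0,"ty":0,"tz":0,"roll":0},{"tx":0,"ty":0,"tz":0,"roll":0}]' 44
```

```text
t: 10.68
tool_pos: [0.5322, -0.1615, 0.1409]
tool_rot: [-0.628, -3.078, -0.0]
contact_force: [-0.7, -0.0, 0.1]
opening: 0.06
grip_force: 0.0
t: 11.02
tool_pos: [0.5327, -0.1618, 0.1421]
tool_rot: [0.628, 3.077, -0.0]
contact_force: [-0.9, -0.4, 0.8]
opening: 0.0441
grip_force: 0.0
```

```bash
python3 -m handwheel '[{"tx":0,"ty":0,"tz":1.5,"roll":0},{"tx":0,"ty":0,"tz":1.5,"roll":0},{"tx":0,"ty":0,"tz":0,"roll":0}]'
python3 -m handwheel '[{"tx":0,"ty":0,"tz":0,"roll":0},{"tx":0,"ty":0,"tz":0,"roll":0},{"tx":0,"ty":0,"tz":0,"roll":0},{"tx":0,"ty":0,"tz":0,"roll":0},{"tx":0,"ty":0,"tz":0,"roll":0}]' 28 50
```

```text
t: 11.27
tool_pos: [0.532, -0.1615, 0.1379]
tool_rot: [-0.628, -3.078, -0.0]
contact_force: [0.4, -0.4, 0.4]
opening: 0.0442
grip_force: 0.0
t: 11.68
tool_pos: [0.5323, -0.1616, 0.1383]
tool_rot: [0.628, 3.078, 0.0]
contact_force: [-0.4, 0.2, 0.1]
opening: 0.0375
grip_force: 50.8
```

Gripped on the collar with almost no side force. Now a slow straight lift.

```bash
python3 -m handwheel '[{"tx":0,"ty":0,"tz":-1,"roll":0},{"tx":0,"ty":0,"tz":-2,"roll":0},{"tx":0,"ty":0,"tz":-3,"roll":0},{"tx":0,"ty":0,"tz":-4,"roll":0},{"tx":0,"ty":0,"tz":-4,"roll":0},{"tx":0,"ty":0,"tz":-4,"roll":0},{"tx":0,"ty":0,"tz":-2,"roll":0},{"tx":0,"ty":0,"tz":0,"roll":0}]'
```

```text
t: 12.35
tool_pos: [0.5327, -0.1618, 0.1593]
tool_rot: [0.628, 3.077, -0.001]
contact_force: [-0.4, -0.2, -2.2]
opening: 0.0378
grip_force: 50.5
```

```bash
python3 -m handwheel '[{"tx":0,"ty":0,"tz":-3,"roll":0},{"tx":0,"ty":0,"tz":-6,"roll":0},{"tx":0,"ty":0,"tz":-8,"roll":0},{"tx":0,"ty":0,"tz":-8,"roll":0},{"tx":0,"ty":0,"tz":-8,"roll":0},{"tx":0,"ty":0,"tz":-8,"roll":0},{"tx":0,"ty":0,"tz":-8,"roll":0},{"tx":0,"ty":0,"tz":-8,"roll":0},{"tx":0,"ty":0,"tz":-7,"roll":0},{"tx":0,"ty":0,"tz":-4,"roll":0},{"tx":0,"ty":0,"tz":-2,"roll":0},{"tx":0,"ty":0,"tz":0,"roll":0}]'
python3 -m handwheel '[{"tx":0,"ty":0,"tz":0,"roll":0},{"tx":0,"ty":0,"tz":0,"roll":0},{"tx":0,"ty":0,"tz":0,"roll":0}]'
python3 - <<'E'
from h import *
im,d=optics.get_image("scene"); c=im[130:260,200:420]; cv2.imwrite("pics/s6.png",cv2.resize(c,None,fx=3.5,fy=3.5,interpolation=cv2.INTER_CUBIC)[:,:,::-1])
t=wristT(); im,d=optics.get_image("wrist"); p=optics.camera_params("wrist"); W=cloud(d,p["mtx"],t@p["tool_from_camera"]); near=np.hypot(W[...,0]-.532,W[...,1]+.1615)<.06
b=(blue(im)>0)&near&(W[...,2]>.18); Q=W[b]; print(len(Q),np.percentile(Q[:,2],[5,50,95]),np.linalg.lstsq(np.c_[Q[:,:2],np.ones(len(Q))],Q[:,2],rcond=None)[0])
E
```

```text
t: 13.35
tool_pos: [0.5325, -0.1617, 0.2289]
tool_rot: [0.628, 3.077, -0.0]
contact_force: [0.5, -0.6, -2.5]
opening: 0.0378
grip_force: 50.5
t: 13.6
tool_pos: [0.5319, -0.1615, 0.2276]
tool_rot: [-0.628, -3.077, -0.0]
contact_force: [-0.5, 0.4, -2.6]
opening: 0.0373
grip_force: 50.5
28583 [0.22402944 0.22502395 0.22605306] [ 1.37003751e-05 -1.63424848e-03  2.25224253e-01]
```

View pics/s6.png

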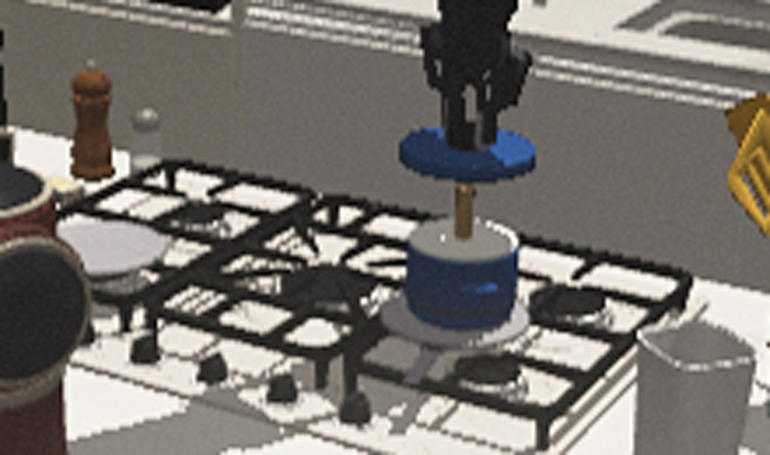

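The crop shows the white inner lid seated on the pot with its knob at (465,210). The outer lid is held level above it at (468,155), with its lower edge at z 0.210, which is 159 mm above the pot's underside.

```bash
python3 -c "
from station import ctrl
print(ctrl.finish_job())"
```

```text
the job is handed in; nothing more can be done
None
```

I seated the lid pair on the pot, then lifted the outer lid alone by its collar and handed the job in at about 13.7 s: it is held level, its edge about 26 mm above the knob, and the inner lid is still seated; the judge's verdict was not shown.

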